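# Check a soldering iron's tip in the tester well

## Robot

A 6-joint arm with a two-finger parallel gripper is mounted at the origin on the work surface. World frame = base frame: x ahead of the robot, y to its left, z up, the work surface at z = 0. Lengths are in m, angles in rad, forces in N, time in s.
With the tool pointing down it reaches from about 0.35 to 0.775 m from the base axis. Payload 5.5 kg.
Tool frame: the origin (TCP) lies between the finger pads; the fingertips stand 19 mm ahead of it and the grasp point (between the pads) is the TCP; z points along the fingers, y is the line along which they close (so a half turn about z gives the same grasp; the last joint's range is limited). The gripper opens to 85 mm and grips with 20 to 120 N. Pads are 22 mm wide; open, the fingers measure 114 mm over their backs; the gripper's body (76 mm by 85 mm) begins 54 mm behind the grasp point. The pads swing forward as they close: fully open they stand 13 mm farther back than shut.
Start: joints at [-1.451, 0.313, 0.046, 1.304, 0, 1.431], TCP at [0.148, -0.556, 0.25] pointing down, gripper open.
Joint ranges: [-2.76, 2.76], [-0.86, 1.69], [-1.03, 1.26], [-2.2, 2.34], [-1.47, 1.5], [-3.14, 3.14]. Speed limits (rad/s): [2.57, 2.57, 3.14, 3.14, 3.14, 3.14].

## Interface

Orientations are given as a unit quaternion [w, x, y, z].
In Python, from workcell import env gives the robot as it stands.
- The arm moves only by the shell command python3 -m pendant 'ROWS' [FORCE]. ROWS is JSON, a list of rows, each an object with "travel": the shift along the tool's x, y, z scaled (see below), a list of three; "rot": the turn, a rotation vector about the tool's x, y, z scaled (see below), a list of three; "fingers": the opening, from -1 (shut) to 1 (fully open). In form: [{"travel": [dx, dy, dz], "rot": [wx, wy, wz], "fingers": fingers}, ...]. A call has 1 to 10 rows; each row is the pose to reach, as a shift and turn from the pose commanded when the call began, along the tool's axes at that moment; what a row does not reach only later rows make up. The controller multiplies each number of a shift by 0.12 m and each number of a turn by 60 degrees. A row lasts 1/10 s, in which the tool goes at most 50 mm and 8.59 degrees, less where a joint would pass 70% of its speed; a pose out of reach is approached as far as the arm can. A call with a number of a shift or a turn outside -1 to 1 is refused whole. A call with a gripper value outside its range is refused whole. The fingers move at their own pace and stop on an object; FORCE is the grip in N (left out, the last holds). Time passes only in rows, so rows that repeat a pose let the fingers close. It gives the time, the measured TCP pose, the force, the opening and the grip force at its end, in the units of the state.
- env.get_state(): the state, without advancing time (a new reading comes with each control period).
- env.read_camera(name): name is "scene" or "top"; returns (picture, depth): 384x512x3 uint8, blue, green, red; 384x512 float32, m along the optical axis (not along the pixel's ray), 0 where there is no reading.
- env.camera_model(name): a dict with "fovy" (degrees; the focal length in pixels is half the picture's height over the tangent of half this angle, whatever the lens; pixels are square), "cx", "cy" (the principal point, pixels), "rvec" (rotation vector, rad) and "tvec" (3), from world to camera coordinates, as OpenCV has them. Camera axes: x right, y down, z forward; pixel columns grow to the right and rows downward; lengths in m; the calibration is good to about 2 mm. A picture is of the moment at which its call begins. camera_model takes no time and is no camera call.
- env.hand_in(): hands the job in; it is judged then, once.
Trained networks look in the newest picture that a camera, given by its name, has taken for a name from the list of things; names that differ only in an ending like _2 or _b are one class to them, and where a whole thing is asked for, a point or a joint stands for the part that bears it (a point fixed in the world has none). Each returns a list of dicts, best first, with "conf" (0 to 1); they miss things now and then, are a little off and sometimes report something else, mostly with a low value. They report only what shows in the picture. A call takes as long as a camera call. They do not tell look-alikes from the thing itself.
- env.outline_of(camera, target): "mask" (384x512 bool, what is visible of it) and "xy" ([column, row] in pixels, amid what is visible of it).
The state is a dict: "clock": time; "joint_pos": joint angles; "qvel": joint speeds; "tau": joint torques, N m; "tcp_pos": TCP position; "orientation": TCP orientation; "wrist_force": force on the tool from outside, world axes, zero at the start; "ft_torque": the same for the moment, N m; "finger_gap": finger opening in m; "grip_force": force on a finger pad.
Only numpy, scipy, OpenCV 4.12 (cv2) and the standard library are available. Lean on these libraries where they do the work, as an engineer would, in place of code of your own. Each camera call takes 0.05 s, during which the arm holds its last target. There are 200 camera calls.

## Task

Take the green cordless soldering iron out of its fork stand and dip its tip into the orange well of the blue tip tester, gently pressing the sprung copper plate at the bottom down by about half its travel or more for a moment. Then hang the iron back upright in the fork stand, guard resting on the prongs, and let go. Do not move the scrap cup, bottle, tin, screwdriver or tweezers.

Things in the scene. Friction and masses are not known exactly. Their poses are not given: they have to be found in the camera images.
- iron: Cordless soldering iron, 186 mm long, 90 g, hanging upright, tip down. Origin: centre of the underside of its black round guard (42 mm across, 6 mm thick); z points up along the handle. Above the guard: round teal-green handle 22 mm across, 85 mm tall. Below it: black sleeve 12 mm across, 40 mm long, then steel rod 8.4 mm across with copper cone. Its yaw does not matter.
- iron_grip (a point): Point on the iron's axis at mid-handle, 50 mm above the iron's origin.
- iron_tip (a point): End of the iron's copper tip (5 mm across), on the axis 95 mm below the iron's origin.
- stand: Iron stand, fixed: dark base 150 x 100 x 12 mm, aluminium post (22 x 50 mm, starting 44 mm from the seat along +x) and two level prongs (16 mm wide, 10 mm thick, top at 125 mm) forming a 20 mm slot open towards the stand's -x. Nothing stands higher. Origin: on the table below the seat; x points from the slot's mouth to the post.
- stand_seat (a point): Where the iron's origin belongs: on the slot's centre line, level with the prongs' top, 125 mm above the table. The prongs reach 34 mm from here towards the stand's -x.
- tester: Tip tester, fixed: blue case 100 x 90 x 28 mm with an orange round well on top (56 mm outside, 48 mm inside, rim 83 mm above the table). Origin: on the table below the well's centre.
- tester_mouth (a point): Centre of the well's mouth at rim height, 83 mm above the table. The copper plate's top lies 37 mm below it when not pressed.
- plate (a joint): Sprung copper plate (44 mm across) in the well: how far it is pressed down, 0 to 0.010 m; about 0.8 N to start, 4.8 N fully down, springs back.
- scrap_cup: Bystander: plain steel cup, 68 mm across, 65 mm tall, no plate inside; origin under its centre.
- bottle: Bystander: white plastic bottle with red cap, 44 mm across, 110 mm tall; origin under its centre.
- tin: Bystander: small closed round tin, 56 mm across, 40 mm tall; origin under its centre.
- screwdriver: Bystander: yellow-handled screwdriver 170 mm long, lying on the table near the robot.
- tweezers: Bystander: steel tweezers with a blue end, 130 mm long, lying on the table near the robot.
Mind the look-alikes: they are no part of the job. What is shaped like the iron but purple or white is not meant. What is shaped like the stand but pink is not meant.

How it is judged:
By the outcome, as a careful person would: the job done as asked, in the order asked, and still so for the second after the job is handed in, with the robot touching nothing.
It also fails if it takes over 45 s, if anything falls off the work surface, if the arm or the gripper's body presses on something with over 40 N, if the wrist force passes 120 N, or if a joint passes its speed limit or range.

## Working session

There is one attempt and no reset: what is moved stays moved. The work goes in short steps, Python scripts to look and compute and a shell command to move; the robot and the scene stay as the last step left them, time stands still between calls to the robot, and variables do not carry over. Pictures are saved under pics/ and viewed, at most 10 in all, crops included, and the job is handed in when it is done.

```bash
mkdir -p pics
cat > h.py <<'E'
import numpy as np, cv2
from workcell import env
def cam(n):
    m=env.camera_model(n); f=192/np.tan(np.radians(m['fovy'])/2)
    R=cv2.Rodrigues(np.array(m['rvec'],float))[0]; return f,m['cx'],m['cy'],R,np.array(m['tvec'],float),m
def cloud(n,d):
    f,cx,cy,R,t,_=cam(n); v,u=np.mgrid[:384,:512]
    P=np.stack([(u-cx)/f*d,(v-cy)/f*d,d],-1); return (P-t)@R
E
python3 - <<'E'
from h import *
ims=[]
for n in('scene','top'):
    im,d=env.read_camera(n); cv2.imwrite(f'pics/{n}1.png',im); np.savez(f'{n}1.npz',im=im,d=d)
    print(n,env.camera_model(n)); P=cloud(n,d)
    for t in('iron','stand','tester','scrap_cup','bottle','tin','screwdriver','tweezers'):
        for o in env.outline_of(n,t):
            p=P[o['mask']&(d>0)]; print(n,t,round(o['conf'],2),np.round(o['xy']),np.round(np.median(p,0),3),np.round(np.percentile(p,2,0),3),np.round(np.percentile(p,98,0),3), np.median(im[o['mask']],0))
print(env.get_state())
E
```

```text
scene {'fovy': 48.35662161681117, 'cx': 258.7502856555867, 'cy': 193.90195705115005, 'rvec': array([ 2.42960201,  0.83413108, -0.24101706]), 'tvec': array([-0.30527821, -0.29135737,  1.56091478])}
scene iron 0.85 [261. 204.] [ 0.537 -0.175  0.113] [ 0.481 -0.188 -0.   ] [ 0.552 -0.086  0.187] [105.  64. 106.]
scene iron 0.62 [222. 214.] [ 0.466 -0.271  0.123] [ 0.449 -0.283  0.049] [ 0.479 -0.251  0.186] [144. 154. 155.]
scene iron 0.51 [251. 234.] [ 0.584 -0.291  0.152] [ 0.562 -0.303  0.127] [ 0.595 -0.27   0.217] [57.  68.5 48. ]
scene stand 0.7 [261. 265.] [ 0.623 -0.306  0.013] [ 0.528 -0.346  0.006] [ 0.674 -0.249  0.127] [89. 87. 84.]
scene stand 0.56 [ 99. 294.] [ 0.351 -0.624  0.013] [ 0.258 -0.683  0.002] [ 0.398 -0.562  0.126] [161. 126. 229.]
scene tester 0.96 [354. 148.] [0.596 0.234 0.03 ] [ 0.535  0.199 -0.   ] [0.644 0.288 0.084] [75.  74.5 78.5]
scene tester 0.63 [301. 181.] [0.535 0.017 0.04 ] [ 0.507 -0.02   0.003] [0.567 0.043 0.067] [80. 85. 84.]
scene scrap_cup 0.97 [301. 180.] [0.535 0.019 0.04 ] [ 0.507 -0.02   0.003] [0.568 0.042 0.067] [80. 85. 84.]
scene bo
[... 1965 characters left out ...]
'clock': 0.9, 'joint_pos': array([-1.45061364e+00,  3.13173001e-01,  4.61307687e-02,  1.30358866e+00,
       -1.22925483e-05,  1.43120146e+00]), 'qvel': array([-0.00054036, -0.00016089, -0.00086749, -0.00246806, -0.00230382,
        0.00135899]), 'tau': array([ 3.71881770e-04, -4.80448472e+01,  2.98812371e+01,  3.00200270e-05,
       -4.91385697e-05, -2.80546470e-05]), 'tcp_pos': array([ 0.14769481, -0.55576709,  0.25035116]), 'orientation': array([ 8.26527857e-05,  9.91576303e-01,  1.29523855e-01, -6.94882395e-06]), 'wrist_force': array([-0.69685552,  0.15608386,  0.52325207]), 'ft_torque': array([-0.02150493,  0.04983836, -0.01080916]), 'grip_force': 0.0, 'finger_gap': 0.08548973917527893}
```

View pics/scene1.png

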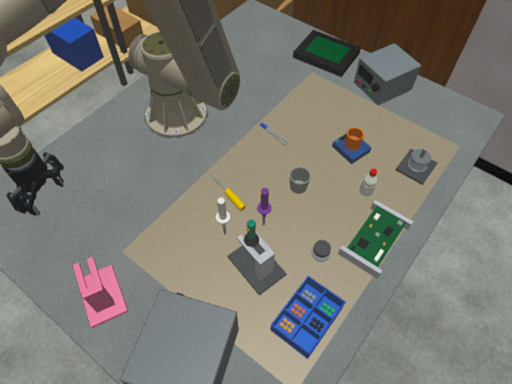

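View pics/top1.png

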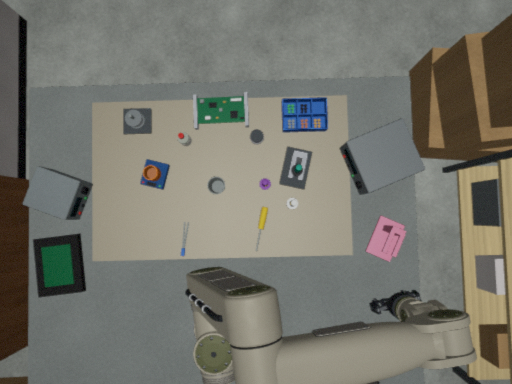

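Run:
```python
from h import *
from scipy.optimize import least_squares
S={n:(lambda z:(z['im'],z['d'],cloud(n,z['d'])))(np.load(n+'1.npz')) for n in('scene','top')}
im=S['scene'][0]; a=cv2.resize(im[175:305,200:300],None,fx=4,fy=4,interpolation=3)
b=cv2.resize(S['top'][0][130:230,250:325],None,fx=5.2,fy=5.2,interpolation=3)[:520]
cv2.imwrite('pics/crop1.png',np.hstack([a,np.pad(b,((0,520-b.shape[0]),(0,0),(0,0)))]))
def circ(p,r,c0): 
    return least_squares(lambda c:np.hypot(p[:,0]-c[0],p[:,1]-c[1])-r,c0,loss='soft_l1',f_scale=.002).x
for n,(im,d,P) in S.items():
    ok=d>0; x,y,z=P[...,0],P[...,1],P[...,2]
    near=ok&(np.hypot(x-.577,y+.285)<.04)
    m=near&(z>.14)&(z<.21); print(n,'handle',m.sum(),circ(P[m],.011,[.577,-.285]))
    for lo,hi in((.14,.165),(.165,.19),(.19,.21)):
        q=near&(z>lo)&(z<hi); print('  ',lo,q.sum(),q.any() and circ(P[q],.011,[.577,-.285]))
    m=near&(z>.212); print('  cap',m.sum(),P[m].mean(0) if m.any() else '',z[m].max() if m.any() else '')
    s=ok&(np.hypot(x-.60,y+.29)<.13)
    m=s&(z>.005)&(z<.02); print('  base',m.sum(),cv2.minAreaRect(P[m][:,:2].astype(np.float32)*1000))
    m=s&(z>.115)&(z<.135); print('  prongs',m.sum(),cv2.minAreaRect(P[m][:,:2].astype(np.float32)*1000),np.median(z[m]))
    m=ok&(np.hypot(x-.59,y-.245)<.06)&(z>.076)&(z<.095); r=least_squares(lambda c:np.hypot(P[m][:,0]-c[0],P[m][:,1]-c[1])-.026,[.59,.245],loss='soft_l1',f_scale=.002).x
    print('  tester rim',m.sum(),r,np.median(z[m]))
    m=ok&(np.hypot(x-r[0],y-r[1])<.015); print('  plate z',np.median(z[m]))
    for nm,c in(('purple',(.537,-.175)),('white',(.46,-.268))):
        m=ok&(np.hypot(x-c[0],y-c[1])<.04)&(z>.03); print('  ',nm,np.median(P[m],0),z[m].max(),P[m].min(0),P[m].max(0))
```

```text
scene handle 111 [ 0.57702783 -0.2838372 ]
   0.14 40 [ 0.57745099 -0.28370223]
   0.165 37 [ 0.57675698 -0.2837448 ]
   0.19 34 [ 0.57676195 -0.2842039 ]
  cap 50 [ 0.57804048 -0.284813    0.21488413] 0.21887467445557385
  base 1181 ((599.5462646484375, -280.537353515625), (251.06320190429688, 232.3763885498047), 1.9510139226913452)
  prongs 533 ((571.9508056640625, -265.802001953125), (90.69189453125, 176.03732299804688), 46.49062728881836) 0.12476066091495833
  tester rim 85 [0.58931335 0.25126852] 0.0812937589060768
  plate z 0.048112183168387695
   purple [ 0.53772557 -0.17571854  0.11959335] 0.1881628853397057 [ 0.51407359 -0.19046857  0.03010682] [ 0.55368421 -0.14936714  0.18816289]
   white [ 0.46598459 -0.27109676  0.12102054] 0.1887432592426942 [ 0.44098463 -0.28643774  0.03236044] [ 0.48150593 -0.24603738  0.18874326]
top handle 22 [ 0.57847443 -0.28633243]
   0.14 9 [ 0.57806444 -0.28610194]
   0.165 4 [ 0.57862637 -0.28628255]
   0.19 9 [ 0.57890155 -0.28662684]
  cap 30 [ 0.57781005 -0.28607251  0.21667783] 0.22058675761309496
  base 981 ((602.77197265625, -294.5013732910156), (258.4346923828125, 246.6564178466797), 36.209197998046875)
  prongs 290 ((596.7692260742188, -290.94952392578125), (52.16745376586914, 100.399658203125), 76.52095031738281) 0.1264541077800787
  tester rim 61 [0.58939082 0.24972289] 0.08163625604248015
  plate z 0.046201503399913205
   purple [ 0.52986885 -0.1701018   0.10539596] 0.19336008191240353 [ 0.51455591 -0.19181233  0.09329896] [ 0.5545148  -0.15184795  0.19336008]
   white [ 0.45898398 -0.26383493  0.10420905] 0.1926920098351988 [ 0.44313294 -0.2877609   0.09125648] [ 0.47988026 -0.24754248  0.19269201]
```

View pics/crop1.png

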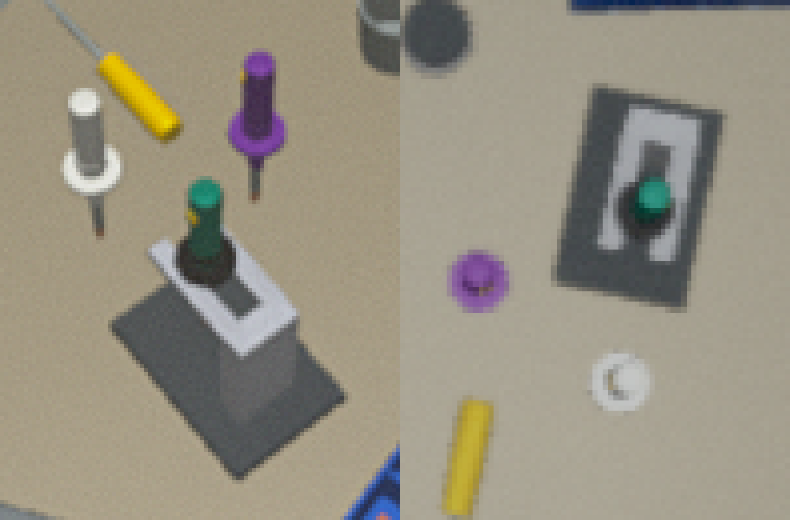

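Candidates in the scene picture are the green iron (251,234), the purple one (264,202) and the white one (222,212). The crop shows the green-handled iron with a black guard hanging in the dark-base aluminium fork stand, so that is the one meant. Purple and white stand alone, and the pink stand is at (99,294). I'll move towards the green iron at (0.577, -0.285), turning the tool 60° on the way.

```bash
python3 -m pendant '[{"travel":[1,-0.3,-0.5],"rot":[0,0,-1],"fingers":1},{"travel":[1,-0.3,-0.5],"rot":[0,0,-1],"fingers":1},{"travel":[1,-0.3,-0.5],"rot":[0,0,-1],"fingers":1},{"travel":[1,-0.3,-0.5],"rot":[0,0,-1],"fingers":1},{"travel":[1,-0.3,-0.5],"rot":[0,0,-1],"fingers":1},{"travel":[1,-0.3,-0.5],"rot":[0,0,-1],"fingers":1},{"travel":[1,-0.3,-0.5],"rot":[0,0,-1],"fingers":1},{"travel":[1,-0.3,-0.5],"rot":[0,0,-1],"fingers":1}]'
cat > rel.py <<'E'
import sys
from h import *
from scipy.spatial.transform import Rotation as Ro
s=env.get_state(); q=s['orientation']; R=Ro.from_quat([*q[1:],q[0]])
T=np.array(eval(sys.argv[1])); print('travel',np.round(R.inv().apply(T-s['tcp_pos'])/.12,3))
x=R.as_matrix(); print('z',x[:,2].round(4),'yaw',np.degrees(np.arctan2(x[1,0],x[0,0])).round(2),'tcp',s['tcp_pos'].round(4),'j',s['joint_pos'].round(2),'t',s['clock'],'F',s['wrist_force'].round(2),'gap',s['finger_gap'],s['grip_force'])
E
python3 rel.py '.577,-.285,.31'
```

```text
clock: 1.7
tcp_pos: [0.2545, -0.4901, 0.3103]
orientation: [0.0, 0.794, 0.608, -0.0]
wrist_force: [-0.8, 0.1, 0.4]
finger_gap: 0.0852
grip_force: 0.0
travel [2.349 2.15  0.003]
z [ 0.e+00 -1.e-04 -1.e+00] yaw 74.92 tcp [ 0.2545 -0.4901  0.3103] j [-1.24  0.26  0.12  1.43 -0.    0.6 ] t 1.7 F [-0.75  0.1   0.4 ] gap 0.08524720424710484 0.0
```

```bash
python3 -m pendant '[{"travel":[1,0.92,0],"rot":[0,0,0],"fingers":1},{"travel":[1,0.92,0],"rot":[0,0,0],"fingers":1},{"travel":[1,0.92,0],"rot":[0,0,0],"fingers":1},{"travel":[1,0.92,0],"rot":[0,0,0],"fingers":1}]' >/dev/null
python3 -m pendant '[{"travel":[1,0.92,0],"rot":[0,0,0],"fingers":1},{"travel":[1,0.92,0],"rot":[0,0,0],"fingers":1},{"travel":[1,0.92,0],"rot":[0,0,0],"fingers":1},{"travel":[1,0.92,0],"rot":[0,0,0],"fingers":1},{"travel":[1,0.92,0],"rot":[0,0,0],"fingers":1},{"travel":[1,0.92,0],"rot":[0,0,0],"fingers":1}]' >/dev/null
python3 rel.py '.577,-.285,.18'
```

```text
travel [0.359 0.314 1.084]
z [-1.e-03 -3.e-04 -1.e+00] yaw 74.8 tcp [ 0.5295 -0.3166  0.3101] j [-0.67  0.39  0.31  1.48 -0.    1.17] t 2.7 F [-0.47  0.46  0.45] gap 0.08506694006869575 0.0
```

```bash
python3 -m pendant '[{"travel":[0.36,0.315,0.1],"rot":[0,0,0],"fingers":1},{"travel":[0.36,0.315,0.1],"rot":[0,0,0],"fingers":1},{"travel":[0.36,0.315,0.1],"rot":[0,0,0],"fingers":1},{"travel":[0.36,0.315,0.4],"rot":[0,0,0],"fingers":1},{"travel":[0.36,0.315,0.6],"rot":[0,0,0],"fingers":1},{"travel":[0.36,0.315,0.8],"rot":[0,0,0],"fingers":1},{"travel":[0.36,0.315,0.8],"rot":[0,0,0],"fingers":1}]' >/dev/null
python3 rel.py '.577,-.285,.18'
python3 - <<'E'
from h import *
im,d=env.read_camera('scene'); cv2.imwrite('pics/g1.png',cv2.resize(im[150:290,180:320],None,fx=4,fy=4))
E
```

```text
travel [0.003 0.022 0.26 ]
z [-0.0057  0.0029 -1.    ] yaw 74.72 tcp [ 0.5746 -0.2847  0.2112] j [-0.58  0.46  0.17  1.29 -0.    1.25] t 3.4 F [-0.31 -0.32  0.49] gap 0.08541540058257276 0.0
```

View pics/g1.png

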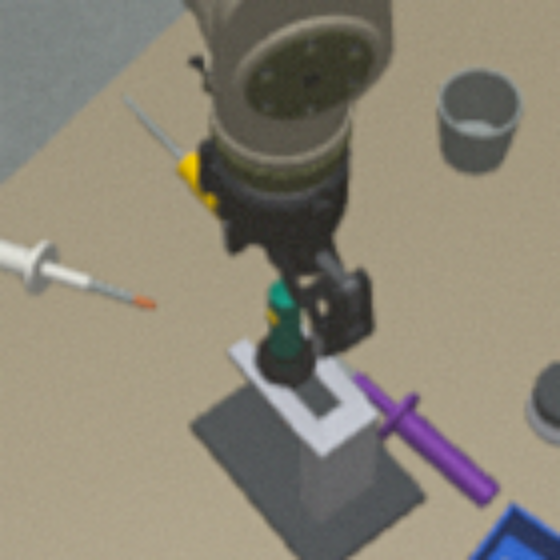

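The green handle at crop pixel (283,315) stands between the open fingers. The free-standing white and purple look-alikes have toppled: white lies at (60,270), purple at (430,435), both clear of the work. I'll descend and grip.

```bash
python3 -m pendant '[{"travel":[0,0.005,0.15],"rot":[0,0,0],"fingers":1},{"travel":[0,0.005,0.3],"rot":[0,0,0],"fingers":1},{"travel":[0,0.005,0.3],"rot":[0,0,0],"fingers":1},{"travel":[0,0.005,0.3],"rot":[0,0,0],"fingers":1}]' 40 |head -2
python3 rel.py '.577,-.285,.178'
```

```text
clock: 3.85
tcp_pos: [0.5785, -0.2852, 0.18]
travel [-0.002 -0.012  0.017]
z [ 0.0012 -0.001  -1.    ] yaw 74.83 tcp [ 0.5785 -0.2852  0.18  ] j [-0.58  0.47  0.11  1.21 -0.    1.25] t 3.85 F [ 0.44 -0.01 -0.39] gap 0.0852215780138206 0.0
```

```bash
python3 -m pendant '[{"travel":[0,0,0],"rot":[0,0,0],"fingers":-1},{"travel":[0,0,0],"rot":[0,0,0],"fingers":-1},{"travel":[0,0,0],"rot":[0,0,0],"fingers":-1},{"travel":[0,0,0],"rot":[0,0,0],"fingers":-1},{"travel":[0,0,0],"rot":[0,0,0],"fingers":-1},{"travel":[0,0,0],"rot":[0,0,0],"fingers":-1},{"travel":[0,0,0],"rot":[0,0,0],"fingers":-1},{"travel":[0,0,0],"rot":[0,0,0],"fingers":-1}]' 40
python3 rel.py '.577,-.285,.178'
```

```text
clock: 4.65
tcp_pos: [0.5786, -0.2843, 0.1786]
orientation: [0.0, 0.794, 0.608, 0.0]
wrist_force: [-0.6, 0.7, 3.0]
finger_gap: 0.0209
grip_force: 39.7
travel [-0.009 -0.012  0.005]
z [ 4.e-04 -3.e-04 -1.e+00] yaw 74.89 tcp [ 0.5786 -0.2843  0.1786] j [-0.58  0.47  0.11  1.21 -0.    1.25] t 4.65 F [-0.58  0.67  2.98] gap 0.020850153068262777 39.71738576889038
```

```bash
python3 -m pendant '[{"travel":[0,0,-0.15],"rot":[0,0,0],"fingers":-1},{"travel":[0,0,-0.35],"rot":[0,0,0],"fingers":-1},{"travel":[0,0,-0.6],"rot":[0,0,0],"fingers":-1},{"travel":[0,0,-0.85],"rot":[0,0,0],"fingers":-1},{"travel":[0,0,-1],"rot":[0,0,0],"fingers":-1}]' |head -2
python3 -m pendant '[{"travel":[0.1,0,-0.25],"rot":[0,0,0],"fingers":-1},{"travel":[0.2,0,-0.4],"rot":[0,0,0],"fingers":-1},{"travel":[0.2,0,-0.4],"rot":[0,0,0],"fingers":-1},{"travel":[0.2,0,-0.4],"rot":[0,0,0],"fingers":-1}]' >/dev/null
python3 rel.py '.589,.2505,.346'
python3 - <<'E'
from h import *
im,d=env.read_camera('scene'); cv2.imwrite('pics/g2.png',cv2.resize(im[130:280,180:330],None,fx=4,fy=4))
P=cloud('scene',d); tcp=env.get_state()['tcp_pos']
Q=P-tcp; m=(d>0)&(np.hypot(Q[...,0],Q[...,1])<.03)
from scipy.optimize import least_squares
for lo,hi,r in((-.049,-.03,.02),(-.105,-.06,.006),(-.145,-.11,.0042)):
    p=Q[m&(Q[...,2]>lo)&(Q[...,2]<hi)]
    if len(p)>4: print(lo,len(p),least_squares(lambda c:np.hypot(p[:,0]-c[0],p[:,1]-c[1])-r,[0,0],loss='soft_l1',f_scale=.002).x.round(4),p[:,2].min())
E
```

```text
clock: 5.15
tcp_pos: [0.5788, -0.2845, 0.3004]
travel [ 4.126 -1.076 -0.005]
z [-4.e-04 -3.e-04 -1.e+00] yaw 74.92 tcp [ 0.5849 -0.2612  0.3455] j [-0.55  0.46  0.49  1.6  -0.    1.29] t 5.55 F [-0.52 -0.27 -1.55] gap 0.021147821438803435 39.5723032951355
-0.049 135 [-0.0028  0.0069] -0.04886486902000409
-0.105 20 [-0.0012  0.0005] -0.10358649379277268
-0.145 21 [-0.0012  0.0006] -0.14163599837225418
```

View pics/g2.png

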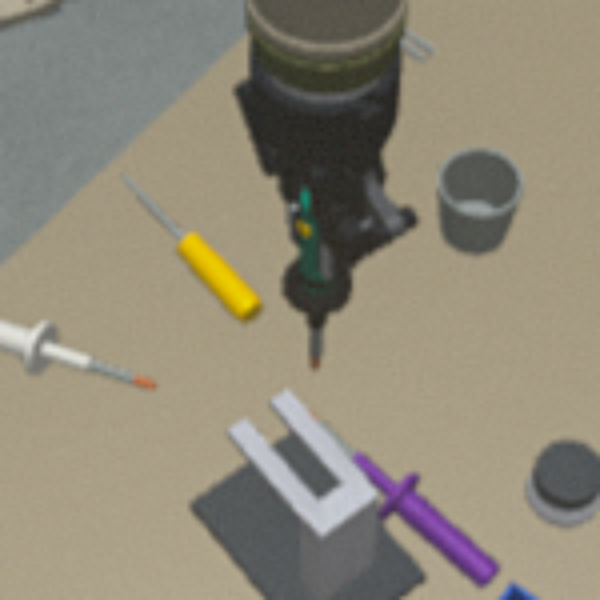

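The iron hangs straight and is clear of the stand: tip at crop pixel (315,365), empty fork at (300,450). Now over to the tester.

```bash
R='' ; python3 -m pendant '[{"travel":[0.3,-0.08,0],"rot":[0,0,0],"fingers":-1},{"travel":[0.7,-0.18,0],"rot":[0,0,0],"fingers":-1},{"travel":[1,-0.26,0],"rot":[0,0,0],"fingers":-1}]' |head -2
python3 -m pendant '[{"travel":[0.35,-0.09,0],"rot":[0,0,0],"fingers":-1},{"travel":[0.7,-0.18,0],"rot":[0,0,0],"fingers":-1},{"travel":[1,-0.26,0],"rot":[0,0,0],"fingers":-1}]' |head -2
python3 -m pendant '[{"travel":[0.35,-0.09,0],"rot":[0,0,0],"fingers":-1},{"travel":[0.7,-0.18,0],"rot":[0,0,0],"fingers":-1},{"travel":[1,-0.26,0],"rot":[0,0,0],"fingers":-1}]' |head -2
python3 -m pendant '[{"travel":[0.35,-0.09,0],"rot":[0,0,0],"fingers":-1},{"travel":[0.7,-0.18,0],"rot":[0,0,0],"fingers":-1},{"travel":[0.9,-0.24,0],"rot":[0,0,0],"fingers":-1},{"travel":[1,-0.26,0],"rot":[0,0,0],"fingers":-1},{"travel":[1,-0.26,0],"rot":[0,0,0],"fingers":-1},{"travel":[1,-0.26,0],"rot":[0,0,0],"fingers":-1}]' |head -2
python3 rel.py '.589,.2505,.246'
```

```text
clock: 5.9
tcp_pos: [0.585, -0.1359, 0.3439]
clock: 6.2
tcp_pos: [0.5862, -0.0117, 0.3442]
clock: 6.5
tcp_pos: [0.5876, 0.1122, 0.3441]
clock: 7.1
tcp_pos: [0.5895, 0.2336, 0.3453]
travel [ 0.136 -0.04   0.827]
z [-0.0015 -0.0012 -1.    ] yaw 74.84 tcp [0.5895 0.2336 0.3453] j [ 0.25  0.44  0.47  1.6  -0.    2.09] t 7.1 F [-0.58 -0.66 -1.33] gap 0.02093234299637146 39.541388154029846
```

```bash
python3 -m pendant '[{"travel":[0.136,-0.04,0.2],"rot":[0,0,0],"fingers":-1},{"travel":[0.136,-0.04,0.5],"rot":[0,0,0],"fingers":-1},{"travel":[0.136,-0.04,0.8],"rot":[0,0,0],"fingers":-1},{"travel":[0.136,-0.04,0.8],"rot":[0,0,0],"fingers":-1},{"travel":[0.136,-0.04,0.8],"rot":[0,0,0],"fingers":-1}]' |head -2
python3 rel.py '.589,.2505,.200'
python3 - <<'E'
from h import *
im,d=env.read_camera('scene'); cv2.imwrite('pics/t1.png',cv2.resize(im[70:190,290:410],None,fx=4,fy=4))
f,cx,cy,R,t,m=cam('scene'); s=env.get_state()['tcp_pos']
K=np.array([[f,0,cx],[0,f,cy],[0,0,1]]); 
print(cv2.projectPoints(np.array([s-[0,0,.1486],[.589,.2505,.083]]),m['rvec'],m['tvec'],K,None)[0].squeeze())
P=cloud('scene',d); Q=P-s; k=(d>0)&(np.hypot(Q[...,0],Q[...,1])<.012)&(Q[...,2]<-.11)&(Q[...,2]>-.16); v,u=np.nonzero(k)
p=Q[k&(im[...,2]<150)]; print(len(p),np.median(p,0),p[:,2].min())
E
```

```text
clock: 7.6
tcp_pos: [0.589, 0.2502, 0.2506]
travel [ 0.003 -0.001  0.422]
z [-1.2e-03 -7.0e-04 -1.0e+00] yaw 74.77 tcp [0.589  0.2502 0.2506] j [ 0.28  0.45  0.24  1.37 -0.    2.11] t 7.6 F [ 0.16  0.69 -0.47] gap 0.021094561039617002 39.5135772228241
[[355.97789123 129.07376753]
 [354.41326852 133.2479003 ]]
19 [-0.00122803 -0.00386116 -0.12547689] -0.1509826360711512
```

View pics/t1.png

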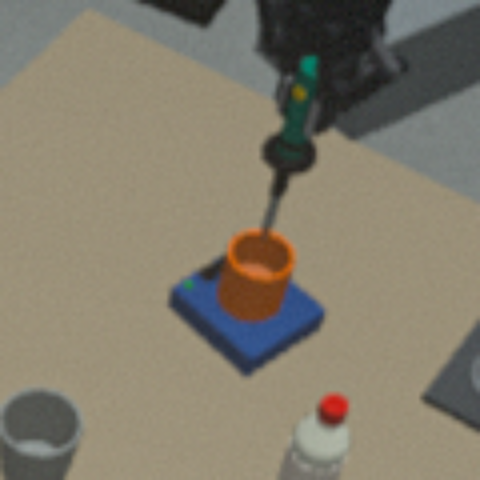

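The iron sits over the orange well, tip about crop (264,240) at the mouth, centred. I'll lower it into the well slowly, watching the force.

```bash
python3 -m pendant '[{"travel":[0,0,0.15],"rot":[0,0,0],"fingers":-1},{"travel":[0,0,0.3],"rot":[0,0,0],"fingers":-1},{"travel":[0,0,0.4],"rot":[0,0,0],"fingers":-1},{"travel":[0,0,0.4],"rot":[0,0,0],"fingers":-1},{"travel":[0,0,0.4],"rot":[0,0,0],"fingers":-1},{"travel":[0,0,0.4],"rot":[0,0,0],"fingers":-1}]' 
python3 -m pendant '[{"travel":[0,0,0.03],"rot":[0,0,0],"fingers":-1},{"travel":[0,0,0.06],"rot":[0,0,0],"fingers":-1},{"travel":[0,0,0.06],"rot":[0,0,0],"fingers":-1},{"travel":[0,0,0.06],"rot":[0,0,0],"fingers":-1}]' 
python3 rel.py '.589,.2505,.188'
```

```text
clock: 8.25
tcp_pos: [0.5899, 0.2519, 0.2039]
orientation: [0.0, 0.794, 0.608, 0.001]
wrist_force: [0.9, 0.3, -1.0]
finger_gap: 0.0208
grip_force: 39.6
clock: 8.65
tcp_pos: [0.5889, 0.2518, 0.1949]
orientation: [-0.0, 0.794, 0.608, -0.0]
wrist_force: [-0.7, 0.7, -0.7]
finger_gap: 0.021
grip_force: 39.6
travel [-0.01   0.004  0.057]
z [-4.e-04 -2.e-04 -1.e+00] yaw 74.89 tcp [0.5889 0.2518 0.1949] j [ 0.28  0.46  0.13  1.24 -0.    2.11] t 8.65 F [-0.7   0.66 -0.65] gap 0.02102849054115985 39.55595076084137
```

```bash
python3 -m pendant '[{"travel":[0,0,0.03],"rot":[0,0,0],"fingers":-1},{"travel":[0,0,0.06],"rot":[0,0,0],"fingers":-1},{"travel":[0,0,0.06],"rot":[0,0,0],"fingers":-1},{"travel":[0,0,0.06],"rot":[0,0,0],"fingers":-1},{"travel":[0,0,0.06],"rot":[0,0,0],"fingers":-1}]'
python3 - <<'E'
from h import *
F=[]
for i in range(6): env.read_camera('scene'); F.append(env.get_state()['wrist_force'][2])
print(np.round(F,2),np.mean(F),env.get_state()['tcp_pos'])
E
```

```text
clock: 9.15
tcp_pos: [0.5892, 0.2518, 0.1882]
orientation: [0.0, 0.794, 0.608, 0.0]
wrist_force: [0.9, 0.1, 1.7]
finger_gap: 0.0212
grip_force: 39.9
[2.67 2.35 2.64 2.08 2.53 2.8 ] 2.5104192836502044 [0.58916485 0.25182749 0.18796372]
```

The net force is about 3.4 N, or 6.5 mm of travel. I'll go another 1.5 mm for margin, hold, then lift out.

```bash
python3 -m pendant '[{"travel":[0,0,0.012],"rot":[0,0,0],"fingers":-1},{"travel":[0,0,0.012],"rot":[0,0,0],"fingers":-1},{"travel":[0,0,0.012],"rot":[0,0,0],"fingers":-1},{"travel":[0,0,0.012],"rot":[0,0,0],"fingers":-1},{"travel":[0,0,0.012],"rot":[0,0,0],"fingers":-1}]' | head -4
python3 -m pendant '[{"travel":[0,0,-0.1],"rot":[0,0,0],"fingers":-1},{"travel":[0,0,-0.3],"rot":[0,0,0],"fingers":-1},{"travel":[0,0,-0.6],"rot":[0,0,0],"fingers":-1},{"travel":[0,0,-0.9],"rot":[0,0,0],"fingers":-1},{"travel":[0,0,-1],"rot":[0,0,0],"fingers":-1},{"travel":[0,0,-1],"rot":[0,0,0],"fingers":-1}]' |head -2
python3 -m pendant '[{"travel":[-0.15,0.04,-0.3],"rot":[0,0,0],"fingers":-1},{"travel":[-0.4,0.1,-0.36],"rot":[0,0,0],"fingers":-1},{"travel":[-0.7,0.18,-0.36],"rot":[0,0,0],"fingers":-1},{"travel":[-1,0.26,-0.36],"rot":[0,0,0],"fingers":-1}]' |head -2
python3 rel.py '.5785,-.2845,.346'
```

```text
clock: 9.95
tcp_pos: [0.5892, 0.2518, 0.1865]
orientation: [0.0, 0.794, 0.608, 0.0]
wrist_force: [-0.4, 0.2, 2.5]
clock: 10.55
tcp_pos: [0.5898, 0.2521, 0.3094]
clock: 10.95
tcp_pos: [0.5873, 0.1269, 0.3484]
travel [-3.33   0.819  0.021]
z [-2.1e-03 -4.0e-04 -1.0e+00] yaw 74.95 tcp [0.5873 0.1269 0.3484] j [ 0.08  0.37  0.36  1.57 -0.    1.91] t 10.95 F [ 0.89 -0.36 -0.57] gap 0.02089532653144821 39.645423889160156
```

Run:
```python
from h import *
from scipy.optimize import minimize
for n in('scene','top'):
    im,d=env.read_camera(n); P=cloud(n,d); x,y,z=P[...,0],P[...,1],P[...,2]
    m=(d>0)&(np.hypot(x-.595,y+.29)<.08)&(abs(z-.125)<.006); p=P[m][:,:2]
    print(n,m.sum(),np.median(z[m]),cv2.minAreaRect((p*1000).astype(np.float32)))
    # template: occupancy IoU of pixels against U-shape at z=.125
    g=(np.abs(x-.595)<.1)&(np.abs(y+.29)<.1)
    f,cx,cy,R,t,_=cam(n); v,u=np.mgrid[:384,:512]
    ray=np.stack([(u-cx)/f,(v-cy)/f,np.ones_like(u)],-1)@R; o=-R.T@t
    H=(o+ray*((.125-o[2])/ray[...,2])[...,None])[...,:2]
    lab=cv2.GaussianBlur(m.astype(float),(0,0),.01) if 0 else m.astype(float)
    w=np.hypot(H[...,0]-.595,H[...,1]+.29)<.085
    def box(s,a,b): k=.0008; return 1/(1+np.exp(-np.clip((s-a)/k,-40,40)))/(1+np.exp(np.clip((s-b)/k,-40,40)))
    def cost(q):
        c,s=np.cos(q[2]),np.sin(q[2]); D=H[w]-q[:2]; X=D@[c,s]; Y=D@[-s,c]
        mod=box(X,-.034,.066)*box(Y,-.026,.026)*(1-box(X,-.06,.044)*box(Y,-.010,.010)); return ((mod-lab[w])**2).sum()
    best=min((minimize(cost,[.579+a,-.285+b,-.22],method='Nelder-Mead',options=dict(initial_simplex=np.array([[.579+a,-.285+b,-.22],[.583+a,-.285+b,-.22],[.579+a,-.281+b,-.22],[.579+a,-.285+b,-.17]]))) for a in(-.003,.002) for b in(-.003,.002)),key=lambda r:r.fun)
    print(best.x,np.degrees(best.x[2]),best.fun)
```

```text
scene 494 0.12433907875857794 ((596.423583984375, -288.8155822753906), (53.60695266723633, 100.34730529785156), 75.9558334350586)
[ 0.58144127 -0.28638537 -0.24160271] -13.842815367172093 29.062435774664895
top 265 0.12526888695189878 ((596.2404174804688, -290.9992370605469), (51.76835250854492, 99.91936492919922), 76.05306243896484)
[ 0.58057891 -0.2870163  -0.24077358] -13.795310046166497 32.890654573758525
```

```bash
python3 -m pendant '[{"travel":[-0.35,0.09,0],"rot":[0,0,0],"fingers":-1},{"travel":[-0.7,0.18,0],"rot":[0,0,0],"fingers":-1},{"travel":[-1,0.25,0],"rot":[0,0,0],"fingers":-1}]' |head -2
python3 -m pendant '[{"travel":[-0.35,0.09,0],"rot":[0,0,0],"fingers":-1},{"travel":[-0.7,0.18,0],"rot":[0,0,0],"fingers":-1},{"travel":[-1,0.25,0],"rot":[0,0,0],"fingers":-1}]' |head -2
python3 -m pendant '[{"travel":[-0.35,0.09,0],"rot":[0,0,0],"fingers":-1},{"travel":[-0.7,0.18,0],"rot":[0,0,0],"fingers":-1},{"travel":[-0.9,0.22,0],"rot":[0,0,0],"fingers":-1},{"travel":[-1,0.25,0],"rot":[0,0,0],"fingers":-1},{"travel":[-1,0.25,0],"rot":[0,0,0],"fingers":-1},{"travel":[-1,0.25,0],"rot":[0,0,0],"fingers":-1}]' |head -2
python3 rel.py '.580,-.286,.29'
```

```text
clock: 11.35
tcp_pos: [0.5849, 0.0032, 0.3481]
clock: 11.65
tcp_pos: [0.5827, -0.1209, 0.3481]
clock: 12.25
tcp_pos: [0.581, -0.242, 0.3491]
travel [-0.357  0.088  0.492]
z [-0.001   0.0012 -1.    ] yaw 74.93 tcp [ 0.581  -0.242   0.3491] j [-0.52  0.43  0.46  1.6   0.    1.31] t 12.25 F [-0.03  0.2  -0.71] gap 0.02114632291585055 39.64245557785034
```

```bash
python3 -m pendant '[{"travel":[-0.25,0.06,0],"rot":[0,0,0],"fingers":-1},{"travel":[-0.357,0.088,0],"rot":[0,0,0],"fingers":-1},{"travel":[-0.357,0.088,0.2],"rot":[0,0,0],"fingers":-1},{"travel":[-0.357,0.088,0.4],"rot":[0,0,0],"fingers":-1},{"travel":[-0.357,0.088,0.4],"rot":[0,0,0],"fingers":-1},{"travel":[-0.357,0.088,0.4],"rot":[0,0,0],"fingers":-1},{"travel":[-0.357,0.088,0.4],"rot":[0,0,0],"fingers":-1}]' |head -2
python3 rel.py '.580,-.286,.200'
python3 - <<'E'
from h import *
from scipy.optimize import least_squares
s=env.get_state()['tcp_pos']
for n in('scene',):
    im,d=env.read_camera(n); P=cloud(n,d)-s
    for lo,hi,r in((-.049,-.03,.02),(-.09,-.06,.006),(-.14,-.1,.0042)):
        m=(d>0)&(np.hypot(P[...,0],P[...,1])<.013)&(P[...,2]>lo)&(P[...,2]<hi); p=P[m]
        print(n,lo,len(p),len(p)>3 and least_squares(lambda c:np.hypot(p[:,0]-c[0],p[:,1]-c[1])-r,[0,0],loss='soft_l1',f_scale=.002).x.round(4))
    m=(d>0)&(np.hypot(P[...,0],P[...,1])<.013)&(P[...,2]>-.16)&(P[...,2]<0); print(P[m][:,2].min())
E
```

```text
clock: 12.95
tcp_pos: [0.5806, -0.2869, 0.3034]
travel [ 0.007 -0.008  0.862]
z [ 0.0019 -0.0012 -1.    ] yaw 74.93 tcp [ 0.5806 -0.2869  0.3034] j [-0.58  0.46  0.39  1.5   0.    1.25] t 12.95 F [-0.88  0.2  -0.46] gap 0.020916404911326132 39.60337936878204
scene -0.049 44 [-0.0057  0.0088]
scene -0.09 8 [-0.0006  0.0004]
scene -0.14 21 [-0.0006  0.0001]
-0.1453921498581683
```

```bash
python3 -m pendant '[{"travel":[0.003,-0.004,0.2],"rot":[0,0,0],"fingers":-1},{"travel":[0.003,-0.004,0.4],"rot":[0,0,0],"fingers":-1},{"travel":[0.003,-0.004,0.6],"rot":[0,0,0],"fingers":-1},{"travel":[0.003,-0.004,0.8],"rot":[0,0,0],"fingers":-1},{"travel":[0.003,-0.004,0.93],"rot":[0,0,0],"fingers":-1},{"travel":[0.003,-0.004,0.93],"rot":[0,0,0],"fingers":-1},{"travel":[0.003,-0.004,0.93],"rot":[0,0,0],"fingers":-1}]' |sed -n '2p;4p'
python3 rel.py '.580,-.286,.1785'
```

```text
tcp_pos: [0.5801, -0.287, 0.1913]
wrist_force: [-0.0, 0.4, -0.1]
travel [ 0.008 -0.003  0.106]
z [ 1.1e-03 -8.0e-04 -1.0e+00] yaw 74.89 tcp [ 0.5801 -0.287   0.1913] j [-0.58  0.47  0.14  1.24 -0.    1.25] t 13.7 F [-0.03  0.38 -0.05] gap 0.0208254051229609 39.61220383644104
```

```bash
python3 -m pendant '[{"travel":[0.005,0,0.04],"rot":[0,0,0],"fingers":-1},{"travel":[0.005,0,0.08],"rot":[0,0,0],"fingers":-1},{"travel":[0.005,0,0.09],"rot":[0,0,0],"fingers":-1},{"travel":[0.005,0,0.09],"rot":[0,0,0],"fingers":-1},{"travel":[0.005,0,0.09],"rot":[0,0,0],"fingers":-1}]' |sed -n '2p;4p'
python3 -m pendant '[{"travel":[0,0,0.008],"rot":[0,0,0],"fingers":-1},{"travel":[0,0,0.008],"rot":[0,0,0],"fingers":-1},{"travel":[0,0,0.008],"rot":[0,0,0],"fingers":-1}]' |sed -n '2p;4p'
```

```text
tcp_pos: [0.5798, -0.2863, 0.1794]
wrist_force: [0.7, -0.3, 0.4]
tcp_pos: [0.5799, -0.2864, 0.1786]
wrist_force: [-0.1, -1.0, 1.2]
```

```bash
python3 -m pendant '[{"travel":[0,0,0.004],"rot":[0,0,0],"fingers":-1},{"travel":[0,0,0.004],"rot":[0,0,0],"fingers":-0.4},{"travel":[0,0,0.004],"rot":[0,0,0],"fingers":-0.2},{"travel":[0,0,0.004],"rot":[0,0,0],"fingers":0.2},{"travel":[0,0,0.004],"rot":[0,0,0],"fingers":1},{"travel":[0,0,0.004],"rot":[0,0,0],"fingers":1},{"travel":[0,0,0.004],"rot":[0,0,0],"fingers":1},{"travel":[0,0,0.004],"rot":[0,0,0],"fingers":1},{"travel":[0,0,0.004],"rot":[0,0,0],"fingers":1}]' 
python3 -m pendant '[{"travel":[0,0,-0.2],"rot":[0,0,0],"fingers":1},{"travel":[0,0,-0.4],"rot":[0,0,0],"fingers":1},{"travel":[0,0,-0.6],"rot":[0,0,0],"fingers":1},{"travel":[0,0,-0.8],"rot":[0,0,0],"fingers":1},{"travel":[0,0,-1],"rot":[0,0,0],"fingers":1},{"travel":[0,0,-1],"rot":[0,0,0],"fingers":1},{"travel":[0,0,-1],"rot":[0,0,0],"fingers":1}]'
python3 - <<'E'
from h import *
for n in('scene',):
    im,d=env.read_camera(n); cv2.imwrite('pics/f1.png',cv2.resize(im[60:300,160:420],None,fx=3,fy=2.5))
    P=cloud(n,d); m=(d>0)&(np.hypot(P[...,0]-.58,P[...,1]+.2865)<.03)
    from scipy.optimize import least_squares
    for lo,hi in((.14,.165),(.165,.19),(.19,.21)):
        p=P[m&(P[...,2]>lo)&(P[...,2]<hi)]; print(len(p),least_squares(lambda c:np.hypot(p[:,0]-c[0],p[:,1]-c[1])-.011,[.58,-.286],loss='soft_l1',f_scale=.002).x)
    q=P[m&(P[...,2]<.23)]; print(q[:,2].max())
E
```

```text
clock: 15.4
tcp_pos: [0.5797, -0.2862, 0.1778]
orientation: [0.0, 0.794, 0.608, -0.0]
wrist_force: [0.6, -0.5, -0.4]
finger_gap: 0.0855
grip_force: 0.0
clock: 16.1
tcp_pos: [0.58, -0.2865, 0.2982]
orientation: [0.001, 0.794, 0.608, 0.0]
wrist_force: [-0.3, 0.0, 0.5]
finger_gap: 0.0853
grip_force: 0.0
41 [ 0.57950629 -0.28597166]
36 [ 0.5793404  -0.28617024]
36 [ 0.57908524 -0.2863954 ]
0.21825483988022137
```

View pics/f1.png

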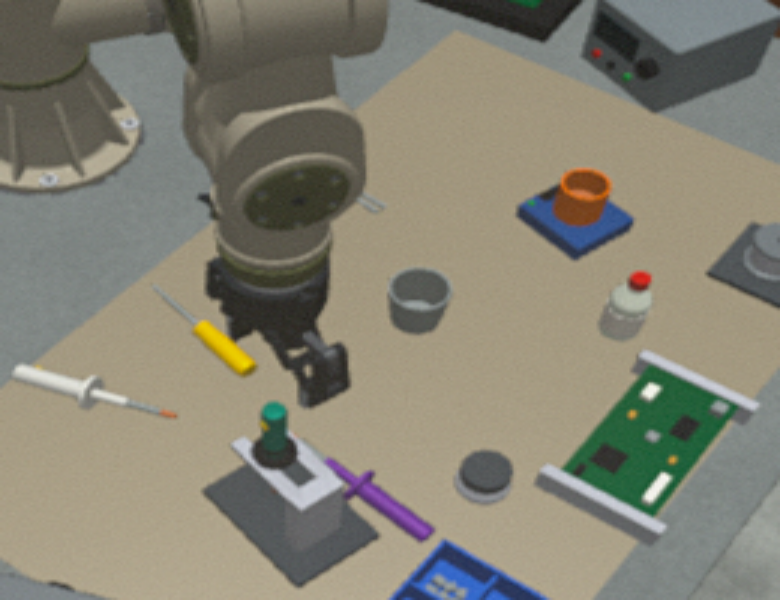

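The iron hangs upright in the fork at (274,430), guard on the prongs. The gripper is clear above it at (320,370) and the bystanders are where they were. Handing in.

```bash
python3 -c "
from workcell import env
print(env.hand_in())"
```

```text
the job is handed in; nothing more can be done
None
```

The green iron was dipped in the tester, pressing the plate an estimated 6.5–8 mm of its 10 mm travel (from wrist force and depth), and is hanging upright in its stand again, released; the job was handed in at about 16 s, and the white and purple look-alike irons had toppled during my approach, most likely on their own.

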